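# Slide the parts tray past the sprung gate

### The job

Press the long treadle beside the chute down with one fingertip so that the gate's tongue swings up, and while holding it open push the parts tray along the chute, past the gate and fully home against the rubber end stop; the gate must not touch the tray. Then let go so that the gate drops shut behind the tray's compartment box, and finish clear of everything. Only press and push, without lifting or tipping the tray, and leave the screwdriver, the jar and the white screw box where they are.

Things in the scene. Friction and masses are not known exactly. Their poses are not given: they have to be found in the camera images.
- chute: Fixed aluminium chute on the bench, 425 mm long; walls 25 high, 4 thick, 64 apart; floor 4 thick. Origin: on the bench surface, on the chute's centre line, straight under the gate. +y is the direction of travel along the chute (entry end at y=-305); -x is the side towards the robot, z up.
- end_stop (a point): Centre of the face of the rubber end stop (34 mm high, 72 wide), 19 above the bench, at chute y=+110.
- axle (a point): Point on the gate's axle in line with the tongue: chute x=-42 mm, y=0, 44 above the bench. The axle runs parallel to the chute, in two posts 50 high and 10 thick at chute y=-300 and +12.
- gate (a joint): Angle of the sprung gate about its axle, rad: 0 shut, grows as the treadle is pressed, stop at 0.85. Above about 0.5 the tongue just clears the tray; 0.6 to 0.8 is comfortably open. A spring (about 3 to 6 N at the treadle) shuts it when released. Pushing the tray against the tongue does not open it.
- treadle (a point): Flat steel strip fixed to the gate, on the robot's side of the chute, 300 mm long (chute y -295 to +5), 50 wide, 8 to 58 from the axle. Point: centre of its upper face. Shut, it slopes up away from the chute by 0.4 rad: the point 59 above the bench, outer edge 68; at 0.7 rad open, about 36. Press it anywhere along its length; a fingertip can slide along it.
- tongue (a point): Dark steel tongue of the gate, hanging into the chute from an arm over the near wall. Point: centre of its lower edge; 26 mm across the chute, 8 along it, 36 high. Shut, the point is 14 above the bench and 13 to +x of the chute's centre line. Fully open, the arm's highest corner is about 103 above the bench.
- tray: Loose parts tray, about 0.35 kg, axes as the chute's. Origin: underside centre of its green box (60 mm wide, 90 long in y, 32 high). Behind it a low strip (5 thick) leads to an upright push plate 50 wide, 55 high, 6 thick, rear face at y=-140. Strip passes under the shut tongue; the plate stays on the entry side. Home: box at the end stop, tray origin at chute y=+65.
- screwdriver: Loose screwdriver with a green handle lying beyond the chute; leave alone. Origin: underside centre.
- grease_jar: Loose jar, 52 across, 55 high, standing beyond the chute; leave alone. Origin: underside centre.
- screw_box: Loose white open box 80 x 110 x 30 high on the robot's side of the chute; leave alone. Origin: underside centre.
Mind the look-alikes: they are no part of the job. Several things look just like the tray: the one meant starts nearest to the robot's base.

How it is judged:
By the outcome, as a careful person would: the job done as asked, in the order asked, and still so for the second after the job is handed in, with the robot touching nothing.
It also fails if it takes over 38 s, if anything falls off the work surface, if the arm or the gripper's body presses on something with over 40 N, if the wrist force passes 120 N, or if a joint passes its speed limit or range.

### The arm

A 7-joint arm with a two-finger parallel gripper is mounted at the origin on the work surface. World frame = base frame: x ahead of the robot, y to its left, z up, the work surface at z = 0. Lengths are in m, angles in rad, forces in N, time in s.
With the tool pointing down it reaches from about 0.35 to 0.9 m from the base axis. Payload 8.1 kg.
Tool frame: the origin (TCP) lies between the finger pads; the fingertips stand 22 mm ahead of it and the grasp point (between the pads) lies 3 mm ahead of it; z points along the fingers, x is the direction in which the jaws open and shut, and the axes are right-handed (so a half turn about z gives the same grasp; the last joint's range is limited). The gripper opens to 92 mm and grips with 3 to 60 N. Pads are 19 mm wide; open, the fingers measure 130 mm over their backs; the gripper's body (75 mm by 190 mm) begins 47 mm behind the grasp point.
Start: joints at [-1.386, 0.434, 0.025, 1.573, -0.012, 1.134, -0.075], TCP at [0.177, 0.599, 0.249] pointing down, gripper open.
Joint ranges: [-2.62, 2.62], [-0.44, 2.09], [-1.27, 1.32], [0.08, 2.57], [-1.32, 4.46], [0.12, 2], [-2.74, 2.74]. Speed limits (rad/s): [2.22, 2.22, 3.01, 3.01, 3.14, 3.14, 3.14].

### API

Orientations are given as a rotation vector (axis times angle).
In Python, from cell import arm, vision, order gives the robot as it stands.
- The arm moves only by the tool apply_moves, never from a script. Its argument "commands" is a list of rows, each a list of 6 numbers: the shift along the tool's x, y, z in cm, then the turn, a rotation vector about the tool's x, y, z in rad. A call has 1 to 5 rows; each row shifts and turns the commanded pose from where the row before left it, along the tool's axes as they then stand; what a row does not reach is not made up. A row lasts 1/10 s, in which the tool goes at most 50 mm and 8.59 degrees, less where a joint would pass 70% of its speed; a pose out of reach is approached as far as the arm can. A call with a gripper value outside its range is refused whole. "claw" is the closure, from -1 (fully open) to 1 (shut), so that 0 is half open, set as the call begins (left out, the last holds). The fingers move at their own pace and stop on an object; "newtons" is the grip in N (left out, the last holds). Time passes only in rows, so rows that do not move let the fingers close. It gives the time, the measured TCP pose, the force and the opening at its end, in the units of the state.
- arm.observe(): the state, without advancing time (a new reading comes with each control period).
- vision.get_image(name): name is "scene" or "top"; returns (picture, depth): 384x512x3 uint8, red, green, blue; 384x512 float32, m along the optical axis (not along the pixel's ray), 0 where there is no reading.
- vision.get_calibration(name): a dict with "K" (3x3 intrinsics, pixels), "D" ([k1, k2, p1, p2, k3] as OpenCV has them; the pictures are not rectified), "R" (3x3) and "t" (3): a world point X has camera coordinates R X + t. Camera axes: x right, y down, z forward; pixel columns grow to the right and rows downward; lengths in m; the calibration is good to about 2 mm. A picture is of the moment at which its call begins. get_calibration takes no time and is no camera call.
- order.sign_off(): hands the job in, once; it reports no verdict.
The state is a dict: "clock": time; "joints": joint angles; "dq": joint speeds; "joint_efforts": joint torques, N m; "position": TCP position; "ee_rot": TCP orientation; "force": force on the tool from outside, world axes, zero at the start; "ft_torque": the same for the moment, N m; "width": opening from 0.0 (shut) to 1.0 (fully open).
Only numpy, scipy, OpenCV 4.12 (cv2) and the standard library are available. Lean on these libraries where they do the work, as an engineer would, in place of code of your own. Each camera call takes 0.05 s, during which the arm holds its last target.

## Working session

There is one attempt and no reset: what is moved stays moved. The work goes in short steps, Python scripts to look and compute and a tool call to move; the robot and the scene stay as the last step left them, time stands still between calls to the robot, and variables do not carry over. Pictures are saved under pics/ and viewed, and the job is handed in when it is done.

Besides the shell and the picture viewer there is one more tool, called as name(argument=value, ...) on one line, values as JSON. apply_moves: Moves the arm, as the interface text tells. Its arguments: {"type":"object","properties":{"commands":{"type":"array","items":{"type":"array","items":{"type":"number"}}},"claw":{"type":"number"},"newtons":{"type":"number"}},"required":["commands"]}

```bash
ls; mkdir -p pics
python3 - <<'E'
from cell import arm, vision, order
import cv2,numpy as np
s=arm.observe();print(s)
for n in("scene","top"):
    p,d=vision.get_image(n);c=vision.get_calibration(n);print(n,c)
    cv2.imwrite(f"pics/{n}0.png",p[:,:,::-1]);np.savez(f"{n}0.npz",p=p,d=d)
E
```

```text
pics
{'clock': 0.0, 'joints': array([-1.38560032,  0.43523895,  0.02498933,  1.57412402, -0.01161797,
        1.13400873, -0.07513228]), 'dq': array([ 0.00022295, -0.00049361,  0.00117995, -0.0009892 ,  0.00019091,
       -0.0011723 ,  0.00099156]), 'joint_efforts': array([-6.82070113e-04, -6.67871475e+01,  9.84861664e-01, -3.14440727e+01,
       -6.03369623e-02,  4.36184846e-02,  1.79724375e-04]), 'position': array([0.17731602, 0.59880193, 0.24792481]), 'ee_rot': array([ 2.51628817e+00,  1.87911614e+00, -1.91772115e-03]), 'force': array([0.07074264, 0.17031196, 0.79018617]), 'ft_torque': array([-0.00038818,  0.04396221, -0.0148008 ]), 'width': 1.000393018925264}
scene {'K': array([[489.80215139,   0.        , 254.7504714 ],
       [  0.        , 489.80215139, 189.67937565],
       [  0.        ,   0.        ,   1.        ]]), 'D': array([0.05111775, 0.        , 0.        , 0.        , 0.        ]), 'R': array([[-0.51502418,  0.85714592,  0.00713871],
       [ 0.56803999,  0.34752542, -0.74602725],
       [-0.6419351 , -0.380167  , -0.66587715]]), 't': array([ 0.35512327, -0.28723744,  1.59686077])}
top {'K': array([[490.57431943,   0.        , 258.8491063 ],
       [  0.        , 490.57431943, 187.46315469],
       [  0.        ,   0.        ,   1.        ]]), 'D': array([-0.21681719,  0.        ,  0.        ,  0.        ,  0.        ]), 'R': array([[-0.00837376, -0.99984397, -0.01555393],
       [-0.98110309,  0.01122167, -0.19316006],
       [ 0.19330446,  0.01364253, -0.98104397]]), 't': array([-0.02254722,  0.5860536 ,  1.33145889])}
```

View pics/scene0.png

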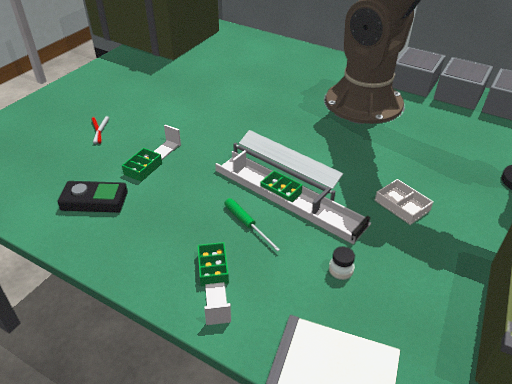

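View pics/top0.png

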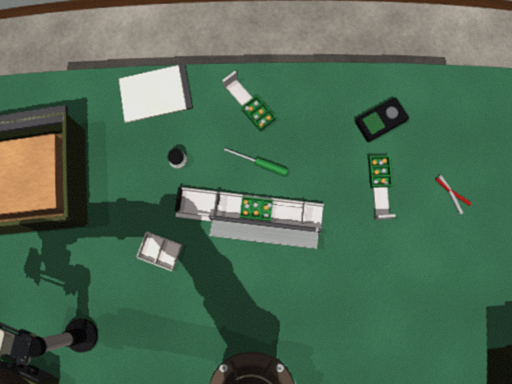

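Candidates that look like the tray: top (256,208), in the chute; top (250,100), loose; top (380,185), loose. The one in the chute is nearest the base, so I choose it and check it in close crops.

```bash
cat > h.py <<'E'
import cv2,numpy as np
from cell import arm,vision,order
C={n:vision.get_calibration(n) for n in("scene","top")}
def ray(n,uv):
    c=C[n];q=cv2.undistortPoints(np.array(uv,float).reshape(-1,1,2),c["K"],c["D"]).reshape(-1,2)
    d=np.c_[q,np.ones(len(q))]@c["R"]; o=-c["R"].T@c["t"]; return o,d
def onz(n,uv,z):
    o,d=ray(n,uv); return o+d*((z-o[2])/d[:,2])[:,None]
def proj(n,X):
    c=C[n];return cv2.projectPoints(np.array(X,float).reshape(-1,3),cv2.Rodrigues(c["R"])[0],c["t"],c["K"],c["D"])[0].reshape(-1,2)
def depthpt(n,uv,dep):
    o,d=ray(n,uv);return o+d*np.array(dep)[:,None]
E
python3 - <<'E'
from h import *
t=cv2.imread("pics/top0.png")[175:260,165:335];cv2.imwrite("pics/t_c.png",cv2.resize(t,None,fx=4.7,fy=4.7,interpolation=cv2.INTER_CUBIC))
t=cv2.imread("pics/scene0.png")[125:245,210:375];cv2.imwrite("pics/s_c.png",cv2.resize(t,None,fx=4.8,fy=4.8,interpolation=cv2.INTER_CUBIC))
E
```

```text
(no output)
```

View pics/t_c.png

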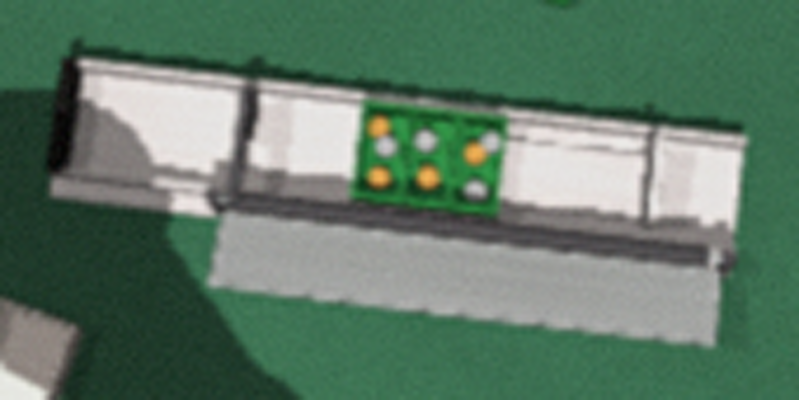

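View pics/s_c.png

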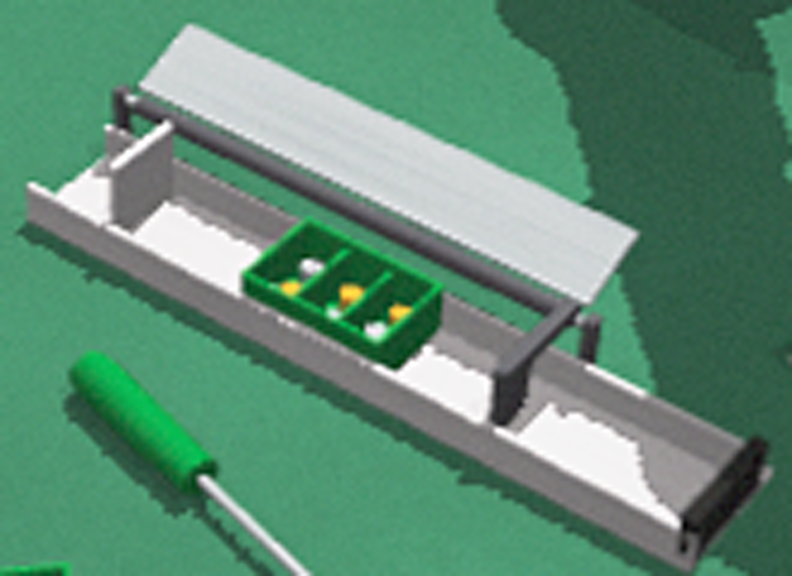

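Run:
```python
from h import *
T=lambda x,y:(165+x/4.7-0.4,175+y/4.7-0.4)
S=lambda x,y:(210+x/4.8-.4,125+y/4.8-.4)
obs=[("top",T(210,285),(-95.4,5,67)),("top",T(716,346),(-95.4,-295,67)),("scene",S(190,24),(-95.4,-295,67)),("scene",S(638,234),(-95.4,5,67)),
("top",T(745,135),(36,-305,25)),("scene",S(30,184),(36,-305,25)),("scene",S(765,440),(-36,110,36)),("scene",S(683,515),(36,110,36)),("top",T(78,58),(36,110,36))]
A=[];B=[]
for n,uv,c in obs:
    w=onz(n,[uv],c[2]/1000)[0];A.append(c[:2]);B.append(w[:2]*1000);print(n,c,w.round(4))
A=np.array(A);B=np.array(B)
a=A-A.mean(0);b=B-B.mean(0)
th=np.arctan2((a[:,0]*b[:,1]-a[:,1]*b[:,0]).sum(),(a*b).sum())
R=np.array([[np.cos(th),-np.sin(th)],[np.sin(th),np.cos(th)]]);o=B.mean(0)-R@A.mean(0)
print("th",th,"o",o,"\nres",(A@R.T+o-B).round(1))
# box: green mask
np.savez("chute.npz",th=th,o=o)
def tc(w):return (w[:,:2]*1000-o)@R
for n,(r0,r1,c0,c1),z in(("top",(190,225,235,280),.036),("scene",(165,205,255,310),.036)):
    p=np.load(n+"0.npz")["p"];h=cv2.cvtColor(p,cv2.COLOR_RGB2HSV)
    q=p.astype(int);m=np.zeros(p.shape[:2],np.uint8);m[r0:r1,c0:c1]=1
    m&=((q[...,1]>q[...,0]*1.8)&(q[...,1]>q[...,2]*1.8)).astype(np.uint8)
    cs,_=cv2.findContours(m,0,2);c=max(cs,key=cv2.contourArea);print(n,cv2.minAreaRect(c));
    bx=cv2.boxPoints(cv2.minAreaRect(c));print(tc(onz(n,bx,z)).round(1))
for n,uv,z in(("top",T(362,100),.036),("top",T(508,115),.036),("top",T(497,215),.036),("top",T(352,198),.036),
 ("scene",S(310,220),.036),("scene",S(243,270),.036),("scene",S(441,285),.036),("scene",S(375,340),.036),
 ("scene",S(112,163),.059),("scene",S(172,122),.059),("top",T(652,115),.059),("top",T(645,225),.059),
 ("scene",S(495,375),.05),("scene",S(497,418),.014)):print(n,uv,tc(onz(n,[uv],z)).round(1))
```

```text
top (-95.4, 5, 67) [0.4504 0.1101 0.067 ]
top (-95.4, -295, 67) [ 0.4114 -0.1871  0.067 ]
scene (-95.4, -295, 67) [ 0.4137 -0.1843  0.067 ]
scene (-95.4, 5, 67) [0.4537 0.112  0.067 ]
top (36, -305, 25) [ 0.5434 -0.2128  0.025 ]
scene (36, -305, 25) [ 0.5413 -0.2108  0.025 ]
scene (-36, 110, 36) [0.5303 0.2161 0.036 ]
scene (36, 110, 36) [0.598  0.2015 0.036 ]
top (36, 110, 36) [0.5941 0.197  0.036 ]
th -0.13284178007514033 o [546.82627797  95.31212117] 
res [[ 2.5  2.8]
 [ 1.8  2.6]
 [-0.5 -0.2]
 [-0.8  0.9]
 [-1.3  1.1]
 [ 0.8 -0.9]
 [-4.6 -7. ]
 [-1.  -1.9]
 [ 3.   2.6]]
top ((256.2743835449219, 208.53045654296875), (29.37479019165039, 20.65069580078125), 6.34019136428833)
[[ -32.7  -75.5]
 [  26.9  -74.3]
 [  27.7 -158.4]
 [ -31.8 -159.1]]
scene ((281.70001220703125, 185.10000610351562), (39.80200958251953, 20.124608993530273), 26.56505012512207)
[[  42.6 -150. ]
 [ -28.5 -175.9]
 [ -28.6  -63.4]
 [  39.7  -43. ]]
top (241.62127659574466, 195.87659574468086) [[ 28.7 -70.6]]
top (272.68510638297874, 199.06808510638297) [[  30.3 -160.1]]
top (270.34468085106386, 220.34468085106383) [[ -31.4 -160.8]]
top (239.4936170212766, 216.72765957446808) [[-31.8 -72.4]]
scene (274.1833333333334, 170.43333333333334) [[ -27.4 -156.1]]
scene (260.225, 180.85) [[  28.2 -158.7]]
scene (301.475, 183.975) [[-27.9 -70.6]]
scene (287.725, 195.43333333333334) [[ 28.8 -72.4]]
scene (232.93333333333334, 158.55833333333334) [[  24.3 -252.3]]
scene (245.43333333333334, 150.01666666666665) [[ -24.5 -250.4]]
top (303.32340425531913, 199.06808510638297) [[  36.7 -245.9]]
top (301.83404255319147, 222.4723404255319) [[ -29.7 -248.9]]
scene (312.725, 202.725) [[25.1 -3. ]]
scene (313.1416666666667, 211.68333333333334) [[17.1 -3.4]]
```

```bash
cat >> h.py <<'E'
from scipy.spatial.transform import Rotation as Ro
TH=-0.1328;O=np.array([.5468,.0953])
Rc=np.array([[np.cos(TH),-np.sin(TH)],[np.sin(TH),np.cos(TH)]])
def c2w(x,y,z): return np.r_[O+Rc@np.array([x,y])/1000,z/1000]
def w2c(p): return np.r_[Rc.T@(np.array(p)[:2]-O)*1000,p[2]*1000]
def goal(sgn=1):
    X=np.r_[Rc[:,0]*sgn,0];Z=np.array([0,0,-1.]);return Ro.from_matrix(np.c_[X,np.cross(Z,X),Z])
def delta(x,y,ztip,sgn=1):
    s=arm.observe();R=Ro.from_rotvec(s["ee_rot"])
    print("clock",s["clock"],"chute tcp",w2c(s["position"]).round(1),"F",s["force"].round(1),"w",s["width"],"j7",s["joints"][6].round(2))
    d=c2w(x,y,ztip+22)-s["position"]
    print("tool shift cm",(R.inv().apply(d)*100).round(2),"turn",(R.inv()*goal(sgn)).as_rotvec().round(3))
E
python3 - <<'E'
from h import *
for s in(1,-1):delta(-40,-272,110,s)
print(Ro.from_rotvec(arm.observe()["ee_rot"]).as_matrix().round(2),c2w(-40,-272,132))
E
```

```text
clock 0.1 chute tcp [-432.9  450.2  248. ] F [-0.1 -0.3 -0.2] w 0.999174838503931 j7 -0.08
tool shift cm [-65.27  49.97  11.7 ] turn [1.000e-03 1.000e-03 1.416e+00]
clock 0.1 chute tcp [-432.9  450.2  248. ] F [-0.1 -0.3 -0.2] w 0.999174838503931 j7 -0.08
tool shift cm [-65.27  49.97  11.7 ] turn [-1.000e-03  1.000e-03 -1.726e+00]
[[ 0.28  0.96 -0.  ]
 [ 0.96 -0.28 -0.  ]
 [-0.    0.   -1.  ]] [ 0.47113668 -0.16900865  0.132     ]
```

apply_moves(commands=[[-0.74,3.5,0,0,0,0.0566],[-0.74,3.5,0,0,0,0.0566],[-0.74,3.5,0,0,0,0.0566],[-0.74,3.5,0,0,0,0.0566],[-0.74,3.5,0,0,0,0.0566]], claw=-0.52)

```text
clock: 0.6
position: [0.3247, 0.4961, 0.2483]
ee_rot: [2.758, 1.503, -0.001]
force: [1.1, 0.6, 0.2]
width: 0.765
```

apply_moves(commands=[[-0.74,3.5,0,0,0,0.0566],[-0.74,3.5,0,0,0,0.0566],[-0.74,3.5,0,0,0,0.0566],[-0.74,3.5,0,0,0,0.0566],[-0.74,3.5,0,0,0,0.0566]])

```text
clock: 1.1
position: [0.4362, 0.3571, 0.2484]
ee_rot: [2.943, 1.099, -0.001]
force: [-0.2, -0.6, 0.2]
width: 0.759
```

apply_moves(commands=[[-0.74,3.5,0,0,0,0.0566],[-0.74,3.5,0,0,0,0.0566],[-0.74,3.5,0,0,0,0.0566],[-0.74,3.5,0,0,0,0.0566],[-0.74,3.5,0,0,0,0.0566]])

```text
clock: 1.6
position: [0.5044, 0.1924, 0.2485]
ee_rot: [3.069, 0.673, -0.001]
force: [1.1, 0.4, -0.0]
width: 0.762
```

apply_moves(commands=[[-0.74,3.5,0,0,0,0.0566],[-0.74,3.5,0,0,0,0.0566],[-0.74,3.5,0,0,0,0.0566],[-0.74,3.5,0,0,0,0.0566],[-0.74,3.5,0,0,0,0.0566]])

```text
clock: 2.1
position: [0.524, 0.0153, 0.2485]
ee_rot: [3.133, 0.233, -0.0]
force: [0.5, -0.0, 0.2]
width: 0.758
```

```bash
python3 -c "
from h import *
delta(-40,-272,110)"
```

```text
clock 2.1 chute tcp [-12.  -82.3 248.5] F [ 0.5 -0.   0.2] w 0.7578979204679577 j7 0.18
tool shift cm [-7.96 17.44 11.65] turn [0.    0.    0.281]
```

apply_moves(commands=[[-1.1,3.68,0.5,0,0,0.056],[-1.1,3.68,1,0,0,0.056],[-1.1,3.68,1,0,0,0.056],[-1.1,3.68,1,0,0,0.056],[-1.1,3.68,1,0,0,0.056]])

```text
clock: 2.6
position: [0.4759, -0.17, 0.2032]
ee_rot: [3.135, -0.206, -0.0]
force: [0.6, 1.1, -0.1]
width: 0.763
```

```bash
python3 -c "
from h import *
delta(-40,-272,110)"
```

```text
clock 2.6 chute tcp [ -35.2 -272.4  203.2] F [ 0.6  1.1 -0.1] w 0.7628717888257376 j7 0.35
tool shift cm [-0.48 -0.04  7.12] turn [0.    0.    0.002]
```

apply_moves(commands=[[-0.5,0,3,0,0,0.002],[0,0,3,0,0,0],[0,0,2,0,0,0],[0,0,2,0,0,0],[0,0,0,0,0,0]])

```text
clock: 3.1
position: [0.4698, -0.1675, 0.1016]
ee_rot: [-3.134, 0.206, 0.007]
force: [0.2, -0.6, 0.3]
width: 0.761
```

```bash
python3 -c "
from h import *
delta(-40,-272,60)
p,d=vision.get_image('scene');np.savez('s1.npz',p=p,d=d)
cv2.imwrite('pics/s1.png',cv2.resize(p[100:245,200:375,::-1],None,fx=4.5,fy=4.1,interpolation=cv2.INTER_CUBIC))"
```

```text
clock 3.1 chute tcp [ -41.5 -270.7  101.6] F [ 0.2 -0.6  0.3] w 0.7613326839102689 j7 0.46
tool shift cm [0.16 0.13 1.96] turn [-0.     0.005  0.002]
```

View pics/s1.png

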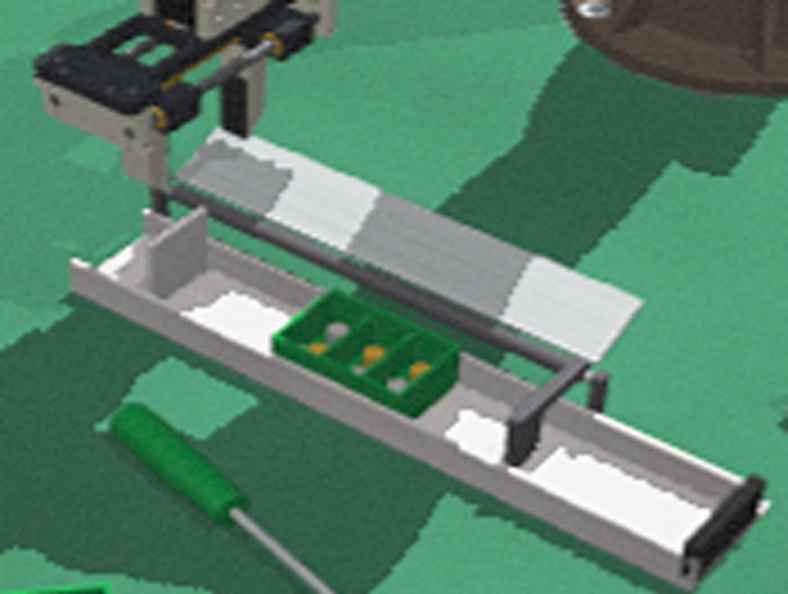

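The picture shows the pusher finger (tip ~(145,185)) behind the plate (150–205, 210–290). The other finger (~(235,135)) is over the treadle's outer half. Next I press down.

apply_moves(commands=[[0.15,0.15,1,0,0.005,0.002],[0,0,1,0,0,0],[0,0,0.8,0,0,0],[0,0,0.5,0,0,0],[0,0,0.3,0,0,0]])

```text
clock: 3.65
position: [0.472, -0.1696, 0.0671]
ee_rot: [-3.134, 0.209, -0.005]
force: [-5.1, 0.6, 3.7]
width: 0.765
```

apply_moves(commands=[[0,0,0.3,0,0,0],[0,0,0.3,0,0,0],[0,0,0.1,0,0,0],[0,0,0,0,0,0]])

```text
clock: 4.05
position: [0.4727, -0.1697, 0.0606]
ee_rot: [3.134, -0.209, 0.007]
force: [-5.0, -0.1, 2.8]
width: 0.762
```

```bash
python3 -c "
from h import *
delta(-40,-272,36)
p,d=vision.get_image('scene');np.savez('s2.npz',p=p,d=d)
cv2.imwrite('pics/s2.png',cv2.resize(p[100:245,200:375,::-1],None,fx=4.5,fy=4.1,interpolation=cv2.INTER_CUBIC))"
```

```text
clock 4.05 chute tcp [ -38.4 -272.5   60.6] F [-5.  -0.1  2.8] w 0.7617097012063225 j7 0.52
tool shift cm [-0.17 -0.05  0.26] turn [-0.    -0.004 -0.   ]
```

View pics/s2.png

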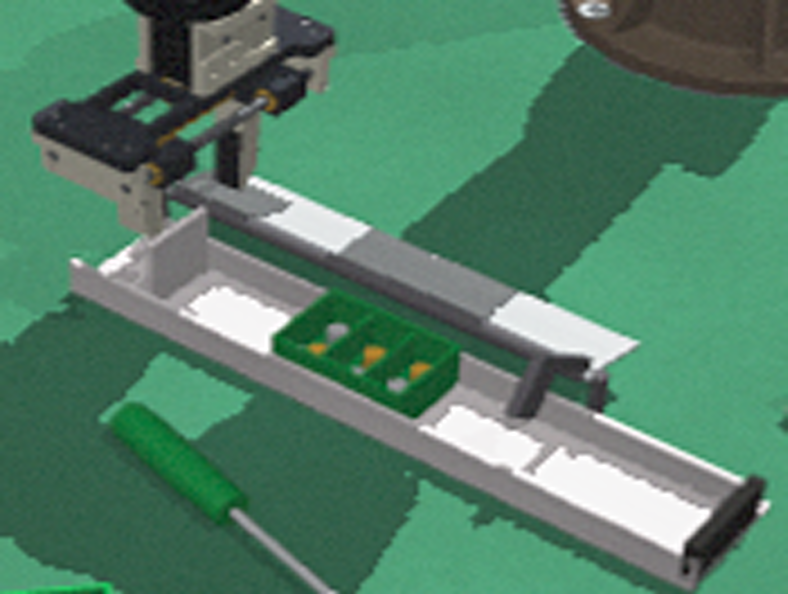

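```bash
python3 -c "
from h import *
print('obs',200+638/4.5-.4,100+343/4.1-.4, 'shut obs',200+641/4.5-.4,100+304/4.1-.4)
for th in(0,.4,.5,.6,.7,.8):
  s=th-.4;r=58
  print(th,proj('scene',c2w(-42-r*np.cos(s)+1.5*-np.sin(s),5,44+1.5*np.cos(s)-r*np.sin(s))))"
```

```text
obs 341.3777777777778 183.25853658536587 shut obs 342.0444444444445 173.74634146341464
0 [[342.90075504 173.0962222 ]]
0.4 [[342.82987979 178.93387314]]
0.5 [[342.50868251 180.70768192]]
0.6 [[342.07272797 182.5738783 ]]
0.7 [[341.52692673 184.51483291]]
0.8 [[340.87699362 186.51259837]]
```

apply_moves(commands=[[-0.1,0,0.2,0,-0.004,0],[0,0,0,0,0,0]])

```text
clock: 4.3
position: [0.4729, -0.1697, 0.0589]
ee_rot: [3.134, -0.208, 0.004]
force: [-1.8, 1.2, 3.9]
width: 0.762
```

apply_moves(commands=[[0,-0.3,0.05,0,0,0],[0,-0.4,0,0,0,0],[0,-0.5,0,0,0,0],[0,-0.6,0,0,0,0],[0,-0.6,0,0,0,0]])

```text
clock: 4.8
position: [0.4757, -0.1463, 0.0585]
ee_rot: [3.133, -0.21, 0.004]
force: [-2.0, -5.7, 5.5]
width: 0.763
```

```bash
python3 -c "
from h import *
delta(-40,-84.5,36)
p,d=vision.get_image('scene')
cv2.imwrite('pics/s3.png',cv2.resize(p[100:245,200:375,::-1],None,fx=4.5,fy=4.1,interpolation=cv2.INTER_CUBIC))"
```

```text
clock 4.8 chute tcp [ -38.5 -248.9   58.5] F [-2.  -5.7  5.5] w 0.7631587965868305 j7 0.47
tool shift cm [ -0.17 -16.44   0.03] turn [ 0.001 -0.002 -0.001]
```

View pics/s3.png

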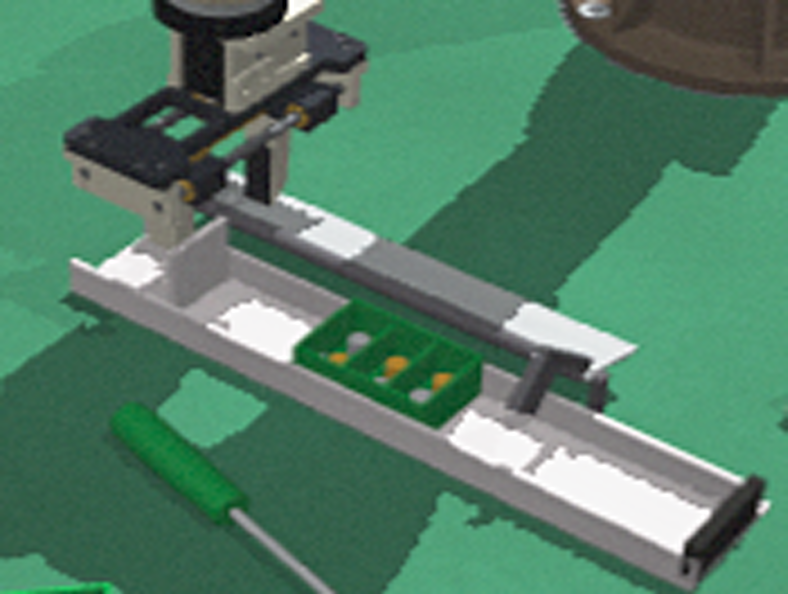

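apply_moves(commands=[[-0.05,-0.6,0.1,0,0,0],[0,-0.7,0,0,0,0],[0,-0.7,0,0,0,0],[0,-0.7,0,0,0,0],[0,-0.7,0,0,0,0]])

```text
clock: 5.35
position: [0.4798, -0.1128, 0.0576]
ee_rot: [3.133, -0.211, 0.004]
force: [-2.3, -7.2, 6.5]
width: 0.759
```

```bash
python3 -c "
from h import *
delta(-40,-84.5,36)
p,d=vision.get_image('scene')
cv2.imwrite('pics/s4.png',cv2.resize(p[100:245,200:375,::-1],None,fx=4.5,fy=4.1,interpolation=cv2.INTER_CUBIC))"
```

```text
clock 5.35 chute tcp [ -38.8 -215.2   57.6] F [-2.3 -7.2  6.5] w 0.758756906567943 j7 0.41
tool shift cm [ -0.14 -13.07  -0.05] turn [ 0.001 -0.003 -0.001]
```

View pics/s4.png

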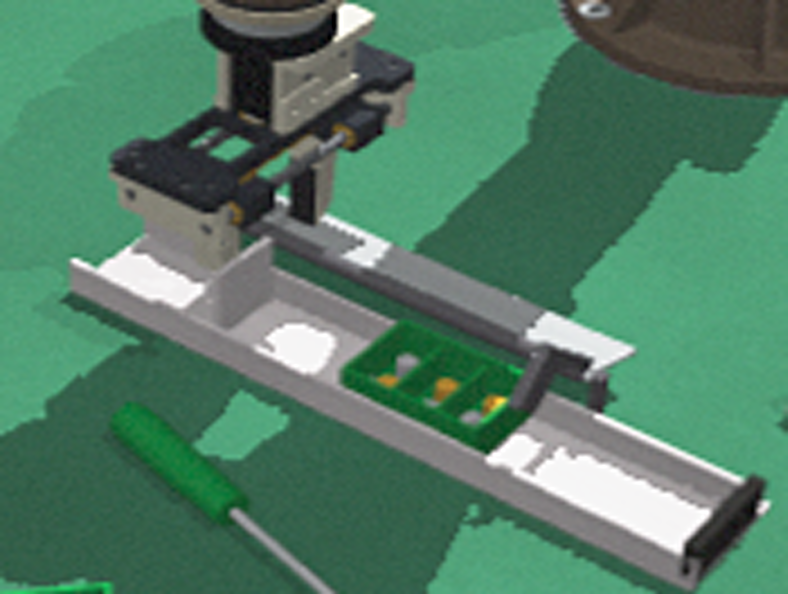

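The gate is at about 0.72 rad (outer treadle corner at pixel row ~185) and the tongue at (530,380) stands over the box with clearance. I carry on pushing.

apply_moves(commands=[[0,-0.8,0,0,0,0],[0,-0.8,0,0,0,0],[0,-0.8,0,0,0,0],[0,-0.8,0,0,0,0],[0,-0.8,0,0,0,0]])

```text
clock: 5.9
position: [0.4849, -0.0729, 0.0575]
ee_rot: [3.133, -0.21, 0.003]
force: [-2.5, -6.3, 6.7]
width: 0.758
```

```bash
python3 -c "
from h import *
delta(-40,-84.5,36)
p,d=vision.get_image('scene')
cv2.imwrite('pics/s5.png',cv2.resize(p[100:245,200:375,::-1],None,fx=4.5,fy=4.1,interpolation=cv2.INTER_CUBIC))"
```

```text
clock 5.9 chute tcp [ -39.1 -174.9   57.5] F [-2.5 -6.3  6.7] w 0.7583534862642431 j7 0.33
tool shift cm [-0.1  -9.04 -0.06] turn [ 0.001 -0.002 -0.001]
```

View pics/s5.png

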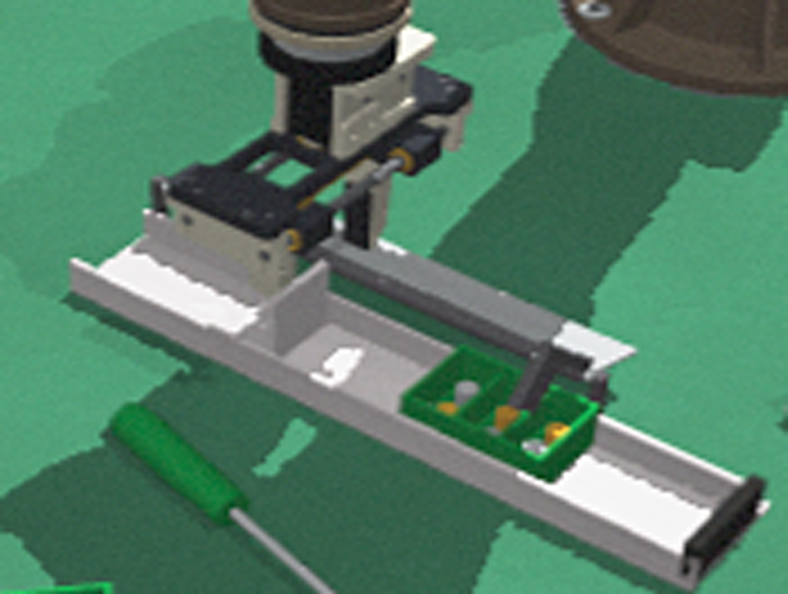

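The box (410–600, 345–480) is passing under the tongue, which is still well up. 90 mm remain.

apply_moves(commands=[[0,-0.8,0,0,0,0],[0,-0.8,0,0,0,0],[0,-0.8,0,0,0,0],[0,-0.8,0,0,0,0],[0,-0.8,0,0,0,0]])

```text
clock: 6.45
position: [0.49, -0.0331, 0.0574]
ee_rot: [3.134, -0.21, 0.003]
force: [-1.4, -5.8, 7.0]
width: 0.765
```

apply_moves(commands=[[0,-0.8,0,0,0,0],[0,-0.8,0,0,0,0],[0,-0.7,0,0,0,0],[0,-0.6,0,0,0,0],[0,-0.5,0,0,0,0]])

```text
clock: 6.95
position: [0.4944, 0.0005, 0.0574]
ee_rot: [3.134, -0.21, 0.002]
force: [-2.6, -6.0, 6.5]
width: 0.758
```

```bash
python3 -c "
from h import *
delta(-40,-84.5,36)
p,d=vision.get_image('scene')
cv2.imwrite('pics/s6.png',cv2.resize(p[100:245,200:375,::-1],None,fx=4.5,fy=4.1,interpolation=cv2.INTER_CUBIC))"
```

```text
clock 6.95 chute tcp [ -39.4 -100.9   57.4] F [-2.6 -6.   6.5] w 0.7577376564474027 j7 0.19
tool shift cm [-0.06 -1.64 -0.06] turn [ 0.001 -0.002 -0.001]
```

View pics/s6.png

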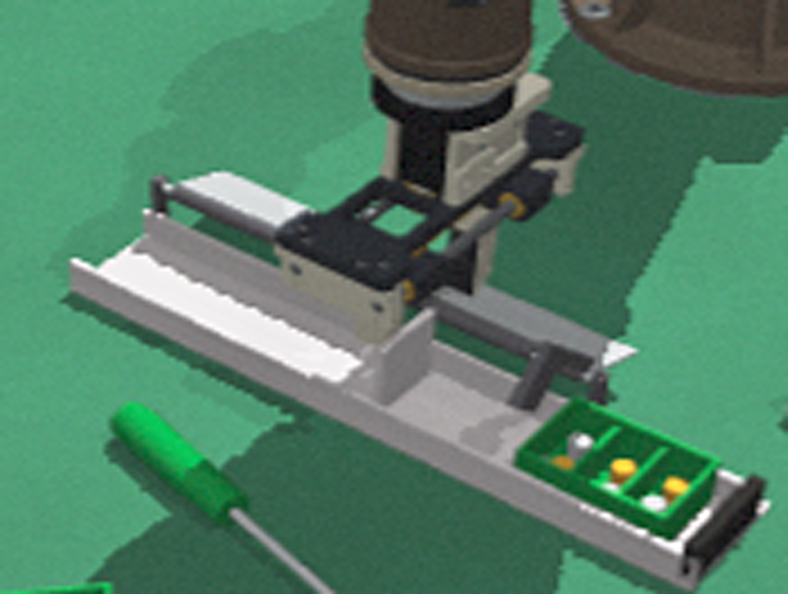

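The box front (700,500) is roughly 15 mm short of the stop. I close in slowly and watch the force along the chute.

apply_moves(commands=[[0,-0.4,0,0,0,0],[0,-0.3,0,0,0,0],[0,-0.3,0,0,0,0],[0,-0.2,0,0,0,0]])

```text
clock: 7.4
position: [0.4959, 0.0123, 0.0574]
ee_rot: [3.134, -0.21, 0.002]
force: [-2.2, -5.9, 7.6]
width: 0.76
```

apply_moves(commands=[[0,-0.2,0,0,0,0],[0,-0.2,0,0,0,0]])

```text
clock: 7.6
position: [0.4963, 0.0156, 0.0574]
ee_rot: [3.133, -0.211, 0.002]
force: [-3.9, -13.9, 8.7]
width: 0.759
```

apply_moves(commands=[[0,-0.1,0,0,0,0],[0,0,0,0,0,0]])

```text
clock: 7.8
position: [0.4962, 0.0156, 0.0574]
ee_rot: [3.132, -0.213, 0.002]
force: [-3.4, -11.7, 7.5]
width: 0.763
```

```bash
python3 -c "
from h import *
delta(-40,-84.5,36)
p,d=vision.get_image('scene');np.savez('s7.npz',p=p)
cv2.imwrite('pics/s7.png',cv2.resize(p[100:245,200:375,::-1],None,fx=4.5,fy=4.1,interpolation=cv2.INTER_CUBIC))"
```

```text
clock 7.8 chute tcp [-39.6 -85.7  57.4] F [ -3.4 -11.7   7.5] w 0.7625323181068687 j7 0.16
tool shift cm [-0.04 -0.12 -0.06] turn [ 0.002 -0.001 -0.003]
```

View pics/s7.png

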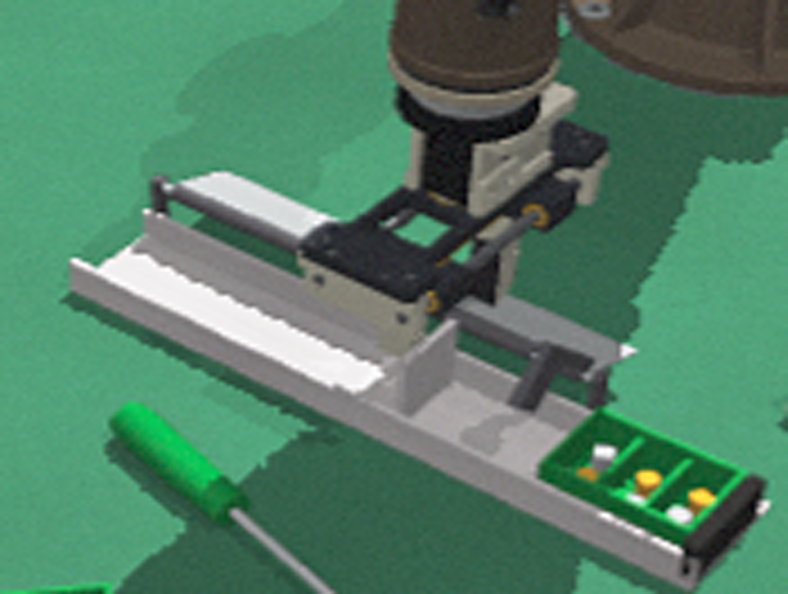

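The box is flush with the stop (~(700,520)), the force jumped to about 12–14 N and motion stopped. I back the finger off the plate, then raise it so the gate closes gently.

apply_moves(commands=[[0,0.1,0,0,0,0],[0,0.2,0,0,0,0],[0,0.3,0,0,0,0],[0,0.4,0,0,0,0],[0,0,0,0,0,0]])

```text
clock: 8.35
position: [0.495, 0.0081, 0.0572]
ee_rot: [-3.134, 0.209, -0.001]
force: [-1.2, 2.6, 3.3]
width: 0.762
```

```bash
python3 -c "
from h import *
delta(-40,-95,36)
p,d=vision.get_image('scene');np.savez('s7.npz',p=p)
cv2.imwrite('pics/s8.png',cv2.resize(p[100:245,200:375,::-1],None,fx=4.5,fy=4.1,interpolation=cv2.INTER_CUBIC))"
```

```text
clock 8.35 chute tcp [-39.7 -93.3  57.2] F [-1.2  2.6  3.3] w 0.7624738137979633 j7 0.18
tool shift cm [-0.03  0.17 -0.08] turn [-0.001 -0.001 -0.   ]
```

View pics/s8.png

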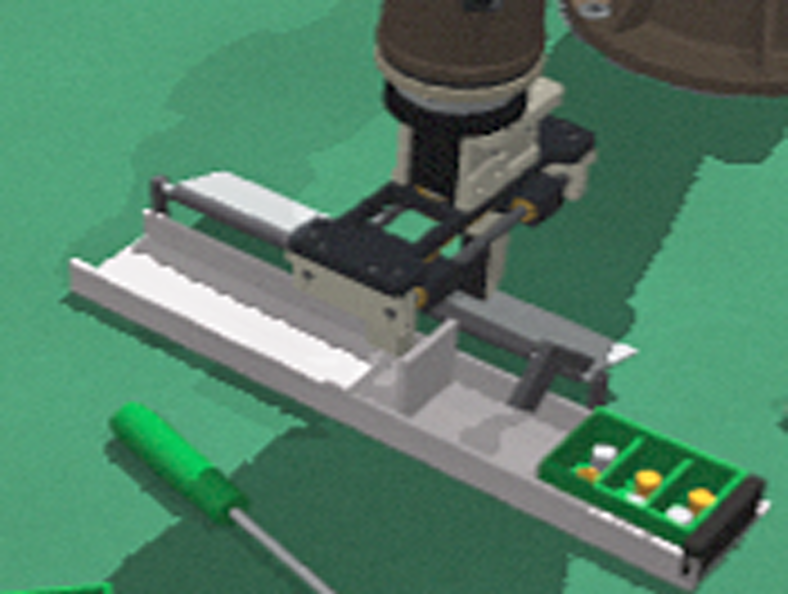

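The tray stayed home and there is a gap behind the plate. I raise now.

apply_moves(commands=[[0,0,-0.5,0,0,0],[0,0,-0.8,0,0,0],[0,0,-1,0,0,0],[0,0,-1,0,0,0],[0,0,-1.5,0,0,0]])

```text
clock: 8.9
position: [0.4952, 0.0076, 0.106]
ee_rot: [3.134, -0.209, 0.001]
force: [0.4, -1.1, 0.3]
width: 0.76
```

apply_moves(commands=[[0,0,-3,0,0,0],[0,0,-3,0,0,0],[0,0,-3,0,0,0],[0,0,-3,0,0,0],[0,0,-2,0,0,0]])

```text
clock: 9.4
position: [0.4956, 0.0073, 0.248]
ee_rot: [-3.134, 0.21, -0.006]
force: [0.5, 0.3, -0.5]
width: 0.759
```

apply_moves(commands=[[-3,2,0,0,0,0],[-3,3,0,0,0,0],[-2,3,0,0,0,0],[0,0,0,0,0,0],[0,0,0,0,0,0]])

```text
clock: 9.9
position: [0.4051, -0.0613, 0.2459]
ee_rot: [-3.133, 0.212, -0.004]
force: [0.7, -0.1, -0.2]
width: 0.761
```

```bash
python3 -c "
from h import *
delta(-40,-95,36)
p,d=vision.get_image('scene')
cv2.imwrite('pics/s9.png',cv2.resize(p[100:280,200:440,::-1],None,fx=3.3,fy=3.3,interpolation=cv2.INTER_CUBIC))
p,d=vision.get_image('top')
cv2.imwrite('pics/t9.png',cv2.resize(p[140:275,135:335,::-1],None,fx=4,fy=4,interpolation=cv2.INTER_CUBIC))"
```

```text
clock 9.9 chute tcp [-119.7 -174.   245.9] F [ 0.7 -0.1 -0.2] w 0.7613105064274291 j7 -0.03
tool shift cm [ 7.91 -7.89 18.82] turn [-0.001 -0.002 -0.002]
```

View pics/s9.png

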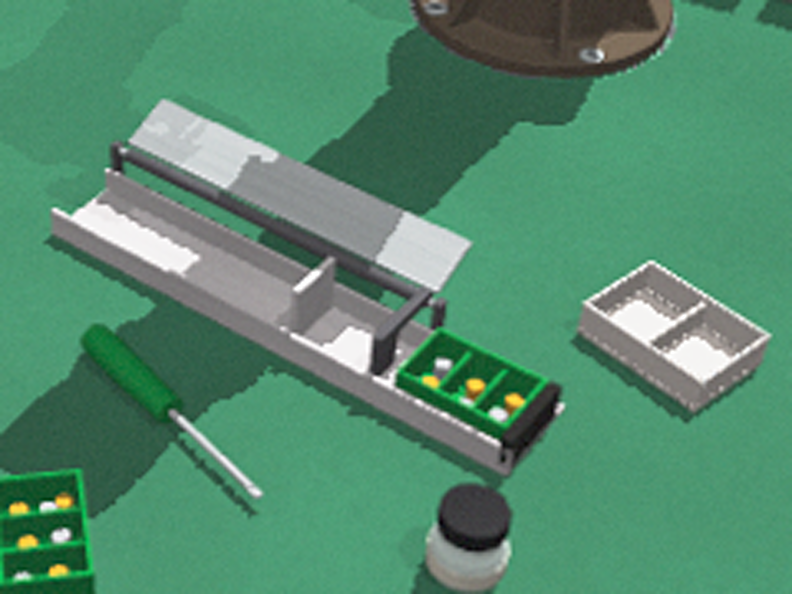

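View pics/t9.png

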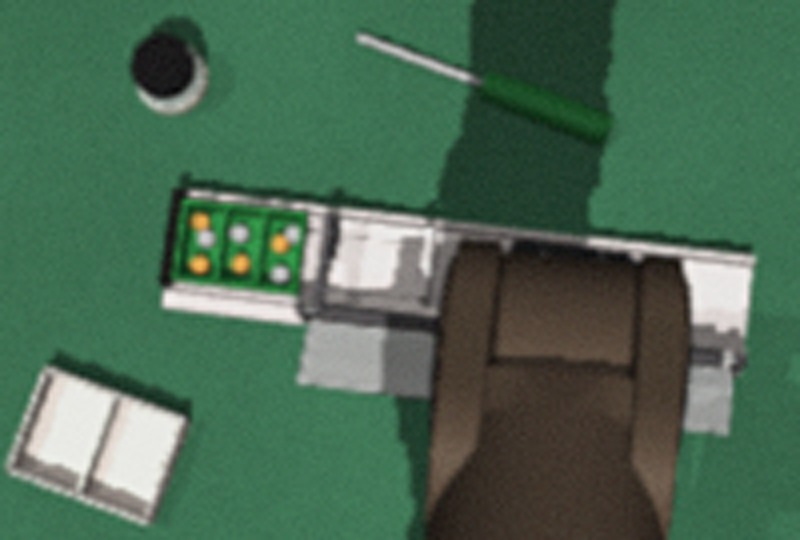

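```bash
python3 -c "
from h import *
S=lambda x,y:(200+x/3.3-.4,100+y/3.3-.4)
T=lambda x,y:(135+x/4-.4,140+y/4-.4)
for n,uv,z in(('scene',S(397,376),.036),('scene',S(444,331),.036),('top',T(308,212),.036),('top',T(302,291),.036),('top',T(183,200),.036),('top',T(176,280),.036),('scene',S(291,288),.059),('scene',S(333,260),.059),('scene',S(376,372),.014)):
  print(n,w2c(onz(n,[uv],z)[0]).round(1))"
```

```text
scene [32.4 23.5 36. ]
scene [-29.2  24.6  36. ]
top [27.7 16.6 36. ]
top [-29.7  12.7  36. ]
top [ 25.3 108.3  36. ]
top [-33.2 104.4  36. ]
scene [ 24.8 -76.6  59. ]
scene [-20.9 -70.6  59. ]
scene [18.4 -1.4 14. ]
```

```bash
python3 -c "
from h import *
print(order.sign_off())"
```

```text
the job is handed in; nothing more can be done
None
```

The tray is home against the rubber stop, the gate has dropped shut behind its box, and the job is handed in at about 10 s of the 38 s allowed. I pressed the treadle with one fingertip while the other finger pushed the tray's upright plate. I backed off before lifting clear.

What the last checks showed:
- **Gate during the push:** the only angle reading taken was about 0.72 rad, just before the box went under the tongue. The finger's height stayed within 0.2 mm from there on, and the pictures show the tongue above the box the whole way.
- **Tray home:** the force along the chute rose from about 6 N to 12–14 N and the tray stopped. The plate's rear face measured y about -74, against -75 expected. The box's rear edge came out at about +24 in the scene view and +15 in the top view, averaging +19 against +20. The two views therefore disagree by about 9 mm, more than the stated 2 mm calibration, though both pictures show the box flush with the stop.
- **Gate shut:** the tongue's lower edge is back in its shut position, between the plate and the box.
- **Surroundings:** the screwdriver, jar and screw box look undisturbed in the pictures. The arm finished with the TCP about 0.25 m above the bench, with only sensor noise on the force reading.

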